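# Tuck the shield plate under the sewing machine's cover flap and hold it down

## Task

Refit the shield over the circuit board of the opened sewing machine: lay the insulating sheet squarely on the board, its grip at the open end away from the cover flap, and let go of it. Then set the metal shield plate on the sheet and slide its narrow tongue straight in under the middle of the cover flap, about 25 mm deep, without lifting the flap. Press the plate down flat so that the sprung board gives by about half of its travel, without bottoming it, and finish while still holding it pressed there; leave the other things on the table alone.

Things in the scene. Friction and masses are not known exactly. Their poses are not given: they have to be found in the camera images.
- machine: White base of an opened sewing machine, fixed, 360 x 204 mm. Origin at table height; x runs along its length from the open board bay to the motor end, z up. Floor pan x = -120 to 240 mm. Side walls at y = +-100 mm, 35 mm high by the bay, 57 mm from x = 50 mm on; no wall at the -x end. Flap edge at x = 65 mm (its flare from 55 mm), hinge at 125 mm. Parts beyond 128 mm are up to 67 mm high.
- board_top (a point): Centre of the top of the green circuit board in the bay, 150 (machine x) x 100 mm: machine x = -35 mm, y = 0, 34 mm above the table when not pressed.
- board (a joint): How far the sprung circuit board is pressed down, m: 0 at rest, 0.010 when bottomed out. It moves straight down without tilting; spring 700 N/m with preload, so that with sheet and plate on it (their weight does not move it) a hand push of about 3 N starts it, about 7 N gives 5 mm and about 10 N bottoms it.
- flap (a joint): Angle of the white cover flap, rad: 0 when it lies level on its stop, growing as its free edge is lifted. It is light (70 g) and only gravity holds it down.
- lip (a point): Middle of the underside of the flap's free edge: machine x = 65 mm, y = 0, 47 mm above the table while the flap lies, so 9 mm above the laid sheet's top. The flap is 120 mm wide (machine y), 60 mm from edge to hinge, 4 mm thick; a flared lead-in slopes up and out from the edge, 10 mm towards the bay, to 57 mm above the table.
- sheet: Insulating sheet of stiff brown pressboard, loose, 150 (x) x 90 (y) x 4 mm, 70 g; origin at the centre of its underside, z up. At its -x end, centred at x = -70 mm, a grip block 10 mm thick (x), 40 mm long (y) rises to 26 mm above the underside. In place it is centred on the board, axes along the machine's.
- sheet_grip (a point): Middle of the top of the sheet's grip block.
- plate: Bare steel-grey metal shield plate, loose, 4 mm thick, about 160 g; origin at the centre of its underside, z up. 80 mm wide from x = -60 to 35 mm, then a tongue 56 mm wide to x = 60 mm. Centred at x = -15 mm a grip bar 10 mm thick (x), 44 mm long (y) rises to 26 mm above the underside. In place: axes along the machine's, centre at about machine x = 30 mm, y = 0.
- plate_edge (a point): Middle of the end of the plate's tongue, on the underside (plate x = 60 mm).
- plate_grip (a point): Middle of the top of the plate's grip bar.
- screwdriver: Screwdriver lying on the table; bystander.
- tray: Open yellow parts tray 100 x 140 x 35 mm; bystander, origin under its centre.
- spool: White thread spool 34 mm across, 42 mm high, standing on the table; bystander, origin under its centre.
Things that resemble listed ones, but are neither listed nor needed, are in the scene too. Of the things that look like the plate, the middle-sized one is meant.

How it is judged:
By the outcome, as a careful person would: the job done as asked, in the order asked, and still so for the second after the job is handed in, while the arm keeps its last pose, push and grip.
It also fails if it takes over 58 s, if anything falls off the work surface, if the arm or the gripper's body presses on something with over 40 N, if the wrist force passes 120 N, or if a joint passes its speed limit or range.

## Robot

A 6-joint arm with a two-finger parallel gripper is mounted at the origin on the work surface. World frame = base frame: x ahead of the robot, y to its left, z up, the work surface at z = 0. Lengths are in m, angles in rad, forces in N, time in s.
With the tool pointing down it reaches from about 0.4 to 0.825 m from the base axis. Payload 7 kg.
Tool frame: the origin (TCP) lies at the very end of the fingers, on their centre line; the grasp point (between the pads) lies arm.hold_point_z behind it (arm.hold_point_z is the distance from the TCP to the grasp point, in m); z points along the fingers, y is the line along which they close (so a half turn about z gives the same grasp; the last joint's range is limited). The gripper opens to 88 mm and grips with 3 to 60 N. Pads are 19 mm wide; open, the fingers measure 130 mm over their backs; the gripper's body (78 mm by 193 mm) begins 47 mm behind the grasp point.
Start: joints at [-0.929, 0.359, 0.012, 0, -1.224, -0.288], TCP at [0.234, -0.633, 0.227] pointing down, gripper open.
Joint ranges: [-3.07, 3.07], [-1.43, 2.12], [-1.02, 1.25], [-3.03, 1.67], [-3.05, -0], [-3.03, 3.03]. Speed limits (rad/s): [2.39, 2.39, 3.01, 3.14, 3.14, 3.14].

## Interface

Orientations are given as [roll, pitch, yaw] about the fixed x, y, z axes, in that order (R = Rz(yaw) Ry(pitch) Rx(roll)).
In Python, from station import arm gives the robot as it stands.
- The arm moves only by the shell command python3 -m creep [FORCE], which reads ROWS from standard input. ROWS is a JSON list that holds a single list of rows (three levels of brackets), with 1 to 20 rows, each of 5 numbers: the finger opening in m, then dx, dy, dz in normalised numbers (1 is 100 cm), then a turn about the tool's z in parts of the range, where 1.0 means pi rad; each row is the pose to reach, as a shift and turn from the pose commanded when the command began, along the tool's axes at that moment; what a row does not reach only later rows make up. A row lasts 1/12 s, in which the tool goes at most 0.0417 m and 0.125 rad, less where a joint would pass 70% of its speed; a pose out of reach is approached as far as the arm can. The fingers move at their own pace and stop on an object; FORCE is the grip in N (left out, the last holds). Time passes only in rows, so rows that do not move let the fingers close. It prints the time, the measured TCP pose, the force, the opening and the grip force at its end. Shift and turn numbers lie between -1 and 1, and a call with a number outside is refused. Input that does not fit is refused with a message, and nothing moves.
- arm.get_state(): the state, without advancing time (a new reading comes with each control period).
- arm.grab_frame(name): name is "scene" or "side" or "wrist"; returns the picture (384x512x3 uint8, red, green, blue); there is no depth.
- arm.camera_params(name): a dict with "fx", "fy", "cx", "cy" (pixels), "T" (4x4, takes a point from camera to world coordinates); the wrist camera has in their place "hand_eye" (4x4, takes a point from camera to tool coordinates, whose origin is the TCP and whose axes are the flange's). Camera axes: x right, y down, z forward; pixel columns grow to the right and rows downward; lengths in m; the calibration is good to about 2 mm. The wrist camera is an equidistant fisheye: a pixel r from the principal point sees the ray r / f radians off the axis. A picture is of the moment at which its call begins: read the wrist's pose just before it. camera_params takes no time and is no camera call.
- arm.job_done(): hands the job in; it is judged then, once.
The state is a dict: "t": time; "q": joint angles; "qd": joint speeds; "joint_efforts": joint torques, N m; "eef_pos": TCP position; "ee_rot": TCP orientation; "force": force on the tool from outside, world axes, zero at the start; "moment": the same for the moment, N m; "width": finger opening in m; "gripper_force": force on a finger pad.
Only numpy, scipy, OpenCV 4.12 (cv2) and the standard library are available. Lean on these libraries where they do the work, as an engineer would, in place of code of your own. Each camera call takes 0.05 s, during which the arm holds its last target. There are 200 camera calls.

## Working session

There is one attempt and no reset: what is moved stays moved. The work goes in short steps, Python scripts to look and compute and a shell command to move; the robot and the scene stay as the last step left them, time stands still between calls to the robot, and variables do not carry over. Pictures are saved under pics/ and viewed, at most 11 in all, crops included, and the job is handed in when it is done.

```bash
mkdir -p pics; ls; python3 - <<'E'
from station import arm
import cv2,numpy as np
for n in("scene","side"):
    im=arm.grab_frame(n); cv2.imwrite(f"pics/{n}.png",im[:,:,::-1]); np.save(f"pics/{n}.npy",im)
    p=arm.camera_params(n); print(n,{k:np.round(v,4).tolist() for k,v in p.items()})
s=arm.get_state();print(s,arm.hold_point_z)
im=arm.grab_frame("wrist");cv2.imwrite("pics/wrist.png",im[:,:,::-1])
print({k:np.round(v,4).tolist() for k,v in arm.camera_params("wrist").items()})
a=cv2.imread("pics/scene.png");b=cv2.imread("pics/side.png")
cv2.imwrite("pics/scene2.png",cv2.resize(a,(800,600),interpolation=cv2.INTER_CUBIC))
cv2.imwrite("pics/side2.png",cv2.resize(b,(800,600),interpolation=cv2.INTER_CUBIC))
E
```

```text
pics
scene {'fx': 376.9705, 'fy': 376.9705, 'cx': 250.7197, 'cy': 192.6728, 'T': [[-0.6671, 0.6246, -0.406, 1.0075], [0.7449, 0.5549, -0.3704, 0.3787], [-0.006, -0.5496, -0.8354, 1.007], [0.0, 0.0, 0.0, 1.0]]}
side {'fx': 460.7973, 'fy': 460.7973, 'cx': 255.7123, 'cy': 182.1272, 'T': [[-0.9821, -0.126, 0.1396, 0.3503], [-0.1875, 0.7143, -0.6743, 0.7985], [-0.0147, -0.6884, -0.7251, 0.9655], [0.0, 0.0, 0.0, 1.0]]}
{'t': 0.1, 'q': array([-9.28926913e-01,  3.59283884e-01,  1.11441297e-02, -3.24850616e-04,
       -1.22409247e+00, -2.88147729e-01]), 'qd': array([-0.00242763, -0.00137247,  0.0040331 ,  0.00215979,  0.00116616,
       -0.00092654]), 'joint_efforts': array([-1.26188821e-03, -5.84164310e+01,  2.93749791e+01,  7.01554924e+00,
        1.01432964e-02, -5.50372965e-05]), 'eef_pos': array([ 0.2336696 , -0.63279202,  0.22573096]), 'ee_rot': array([ 3.14012917e+00, -1.15279445e-04, -2.78798149e+00]), 'force': array([ 0.59248675,  0.21367466, -0.02841002]), 'moment': array([0.02623311, 0.05753484, 0.03332492]), 'gripper_force': 0.0, 'width': 0.08751849507099359} 0.0188
{'fx': 297.3186, 'fy': 297.3186, 'cx': 252.493, 'cy': 187.8974, 'hand_eye': [[-0.0003, -0.9514, -0.3078, 0.0836], [1.0, -0.0001, -0.0005, -0.0003], [0.0005, -0.3078, 0.9514, -0.1579], [0.0, 0.0, 0.0, 1.0]]}
```

View pics/scene2.png

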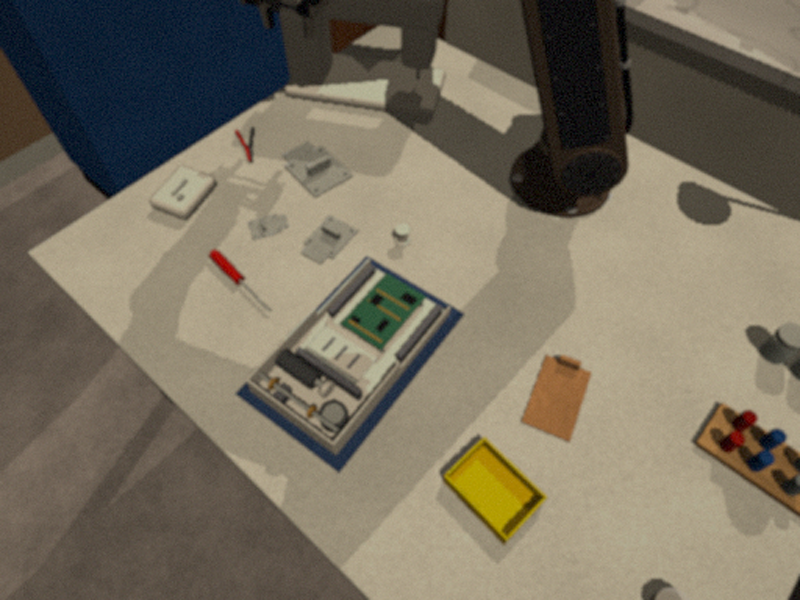

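View pics/side2.png

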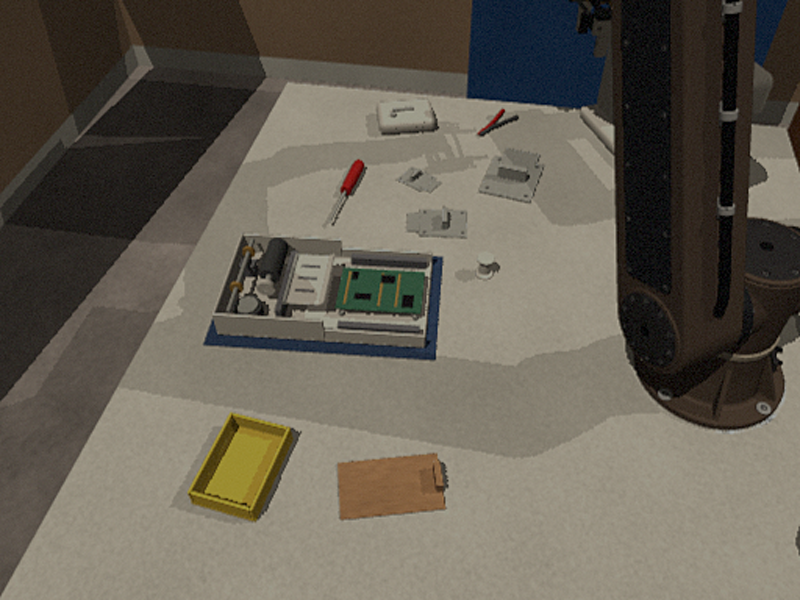

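The scene view (800 px scale) shows the machine at (350,360), with the green board at its -x end at (383,310), the sheet at (557,397) and the tray at (493,488). There are three plate lookalikes: small at (268,225), middle at (330,240) and large at (317,170). The middle-sized one at (330,240) fits the description; I'll confirm it in an enlarged crop.

```bash
cat > h.py <<'E'
from station import arm
import cv2,numpy as np
X0,X1,Y0,Y1=0.1,1.0,-0.75,0.6; S=1000.
def hom(n,z):
    p=arm.camera_params(n); T=np.linalg.inv(p["T"]); K=np.array([[p["fx"],0,p["cx"]],[0,p["fy"],p["cy"]],[0,0,1]])
    H=K@np.c_[T[:3,0],T[:3,1],T[:3,2]*z+T[:3,3]]   # (x,y,1)->pixel
    return H@np.array([[1/S,0,X0],[0,1/S,Y0],[0,0,1]])
def rect(n,im,z):  # top view: col = x, row = y
    return cv2.warpPerspective(im,hom(n,z),(int((X1-X0)*S),int((Y1-Y0)*S)),flags=cv2.INTER_LINEAR|cv2.WARP_INVERSE_MAP)
def px(u,v,n,z):
    q=np.linalg.solve(hom(n,z),[u,v,1.]); q/=q[2]; return np.array([X0+q[0]/S,Y0+q[1]/S])
def blobs(m,amin,k=5):
    m=cv2.morphologyEx(m.astype(np.uint8),cv2.MORPH_CLOSE,np.ones((k,k)))
    m=cv2.morphologyEx(m,cv2.MORPH_OPEN,np.ones((5,5)))
    out=[]
    for c in cv2.findContours(m,cv2.RETR_EXTERNAL,cv2.CHAIN_APPROX_NONE)[0]:
        if cv2.contourArea(c)>amin:
            (x,y),(w,h),a=cv2.minAreaRect(c); 
            if w<h: w,h,a=h,w,a+90
            out.append((round(X0+x/S,4),round(Y0+y/S,4),round(w),round(h),round((a+90)%180-90,1),cv2.contourArea(c)))
    return out
E
python3 - <<'E'
from h import *
I={n:np.load(f"pics/{n}.npy") for n in("scene","side")}
def masks(z,f):
    r=[]
    for n in I:
        hsv=cv2.cvtColor(cv2.GaussianBlur(I[n],(3,3),0),cv2.COLOR_RGB2HSV).astype(int)
        r.append(rect(n,(f(*[hsv[:,:,i] for i in range(3)])*255).astype(np.uint8),z)>127)
    return r
g=lambda h,s,v:(h>55)&(h<88)&(s>90)&(v>40)
b=lambda h,s,v:(h>4)&(h<18)&(s>95)&(v>110)
p=lambda h,s,v:(s<30)&(v>80)&(v<190)
for nm,z,f,a,k in(("board",.034,g,3000,25),("sheet",.004,b,3000,5),("plate",.004,p,1500,3)):
    m=masks(z,f)
    for l,mm in(("sc",m[0]),("si",m[1]),("and",m[0]&m[1])): print(nm,l,*blobs(mm,a,k),sep="\n  ")
im=I["scene"]; c=im[80:180,140:270]
cv2.imwrite("pics/crop.png",cv2.resize(c,None,fx=6,fy=6,interpolation=cv2.INTER_CUBIC)[:,:,::-1])
c2=I["side"][90:160,245:355]
cv2.imwrite("pics/crop2.png",cv2.resize(c2,None,fx=7,fy=7,interpolation=cv2.INTER_CUBIC)[:,:,::-1])
E
```

```text
board
  sc
  (0.5582, -0.0525, 149, 91, 5.3, 12911.5)
board
  si
  (0.5614, -0.0493, 146, 97, 5.5, 13612.0)
board
  and
  (0.5606, -0.0521, 144, 91, 5.3, 12386.5)
sheet
  sc
  (0.4675, 0.2978, 166, 91, 16.5, 13230.0)
sheet
  si
  (0.4733, 0.3017, 152, 91, 16.5, 12955.0)
sheet
  and
  (0.4742, 0.3008, 150, 89, 16.4, 12301.5)
plate
  sc
  (0.5523, -0.1726, 166, 18, 3.0, 1558.0)
plate
  si
  (0.6303, -0.639, 99, 55, 12.6, 2901.5)
plate
  and
```

View pics/crop.png

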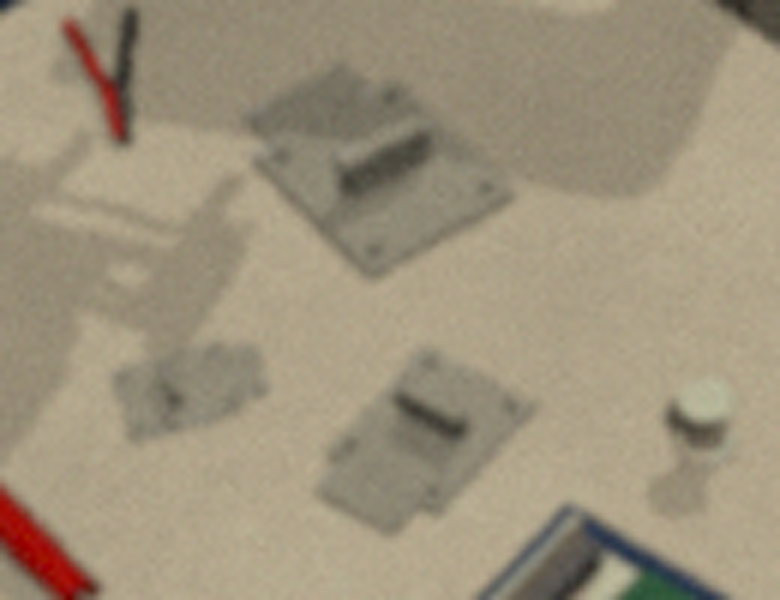

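The crop confirms three plates: small at (190,390), large at (380,170) and middle at (425,440). The middle one has a wide body, a narrower tongue pointing lower-left and a bar nearer its wide end, so that is the plate I want. Next I'll work out its pose and the distances to the sheet.

```bash
cat >> h.py <<'E'
def go(xy,z,th):  # shift in tool axes to put TCP at xy,z with tool y along heading th (rad), nearest of half turns
    s=arm.get_state(); p=s["eef_pos"]; a=s["ee_rot"][2]
    d=np.array([*xy,z])-p; tx=np.array([np.cos(a),np.sin(a)]); ty=np.array([np.sin(a),-np.cos(a)])
    psi=th-np.pi/2; t=-((psi-a+np.pi)%(2*np.pi)-np.pi)
    print("shift",np.round([d[:2]@tx,d[:2]@ty,-d[2],t],4),"t",s["t"],"F",np.round(s["force"],2),"pos",np.round(p,4),"yaw",round(a,4),"q",np.round(s["q"],2))
E
python3 - <<'E'
from h import *
c=lambda u,v:px(140+u/6,80+v/6,"scene",.004)
w=[c(425,347),c(537,405)];t=[c(318,490),c(390,533)]
wm=sum(w)/2;tm=sum(t)/2;d=tm-wm;L=np.hypot(*d);u=d/L
print("L",L,"W",np.hypot(*(w[1]-w[0])),np.hypot(*(t[1]-t[0])),"ctr",(wm+tm)/2,"grip",(wm+tm)/2-.015*u,"th",np.degrees(np.arctan2(*d[::-1])),np.degrees(np.arctan2(*(w[1]-w[0])[::-1])))
for q in((390,413),(465,438)):print("bar",px(140+(q[0]-10)/6,80+(q[1]-20)/6,"scene",.026))
go((.5,-.1),.25,np.radians(16.4))
th=np.radians(16.4);u=np.array([np.cos(th),np.sin(th)])
g=np.array([.4742,.3008])-.07*u;print("sheet grip",g);go(g,.15,th)
E
```

```text
L 0.11909643978683096 W 0.0806549783214257 0.05223072489477016 ctr [ 0.4942254  -0.27723393] grip [ 0.47937164 -0.27932342] th 8.007295394821112 98.26546531617058
bar [ 0.49474525 -0.30457885]
bar [ 0.47957776 -0.25985736]
shift [-0.4343  0.4076 -0.0242 -1.5033] t 0.15 F [-0.44 -0.08  0.2 ] pos [ 0.2337 -0.6329  0.2258] yaw -2.7879 q [-0.93  0.36  0.01 -0.   -1.22 -0.29]
sheet grip [0.40704802 0.2810361 ]
shift [-0.4791  0.7973  0.0758 -1.5033] t 0.15 F [-0.44 -0.08  0.2 ] pos [ 0.2337 -0.6329  0.2258] yaw -2.7879 q [-0.93  0.36  0.01 -0.   -1.22 -0.29]
```

The manual's scale: turns go in shares of pi rad. Converting my numbers, -1.503 rad is -0.4784.

```bash
echo '[[[0.06, -0.434, 0.408, -0.024, -0.4784], [0.06, -0.434, 0.408, -0.024, -0.4784], [0.06, -0.434, 0.408, -0.024, -0.4784], [0.06, -0.434, 0.408, -0.024, -0.4784], [0.06, -0.434, 0.408, -0.024, -0.4784], [0.06, -0.434, 0.408, -0.024, -0.4784], [0.06, -0.434, 0.408, -0.024, -0.4784], [0.06, -0.434, 0.408, -0.024, -0.4784], [0.06, -0.434, 0.408, -0.024, -0.4784], [0.06, -0.434, 0.408, -0.024, -0.4784], [0.06, -0.434, 0.408, -0.024, -0.4784], [0.06, -0.434, 0.408, -0.024, -0.4784], [0.06, -0.479, 0.797, 0.076, -0.4784], [0.06, -0.479, 0.797, 0.076, -0.4784], [0.06, -0.479, 0.797, 0.076, -0.4784], [0.06, -0.479, 0.797, 0.076, -0.4784], [0.06, -0.479, 0.797, 0.076, -0.4784], [0.06, -0.479, 0.797, 0.076, -0.4784], [0.06, -0.479, 0.797, 0.076, -0.4784], [0.06, -0.479, 0.797, 0.076, -0.4784]]]' | python3 -m creep 30
python3 -c "
from h import *
go((.407,.281),.15,np.radians(16.4))"
```

```text
t: 1.82
eef_pos: [0.4213, 0.1406, 0.1797]
ee_rot: [-3.141, 0.0, -1.285]
force: [0.9, 0.0, -0.3]
width: 0.06
gripper_force: 0.0
shift [-1.387e-01 -2.590e-02  2.970e-02  1.000e-04] t 1.8167 F [ 0.91  0.03 -0.31] pos [0.4213 0.1406 0.1797] yaw -1.2845 q [ 0.77  0.01 -0.54 -0.   -1.02 -0.48]
```

```bash
echo '[[[0.06, -0.139, -0.026, 0.03, 0], [0.06, -0.139, -0.026, 0.03, 0], [0.06, -0.139, -0.026, 0.03, 0], [0.06, -0.139, -0.026, 0.03, 0], [0.06, -0.139, -0.026, 0.03, 0], [0.06, -0.139, -0.026, 0.03, 0]]]' | python3 -m creep
python3 - <<'E'
from h import *
go((.407,.281),.15,np.radians(16.4))
s=arm.get_state();im=arm.grab_frame("wrist")
cv2.imwrite("pics/w1.png",im[:,:,::-1])
E
```

```text
t: 2.32
eef_pos: [0.4072, 0.2801, 0.149]
ee_rot: [3.14, -0.001, -1.283]
force: [0.4, -0.4, 0.1]
width: 0.0595
gripper_force: 0.0
shift [-0.001  -0.     -0.001   0.0018] t 2.3167 F [ 0.43 -0.38  0.12] pos [0.4072 0.2801 0.149 ] yaw -1.2828 q [ 1.    0.13 -0.49 -0.   -0.96 -0.71]
```

View pics/w1.png

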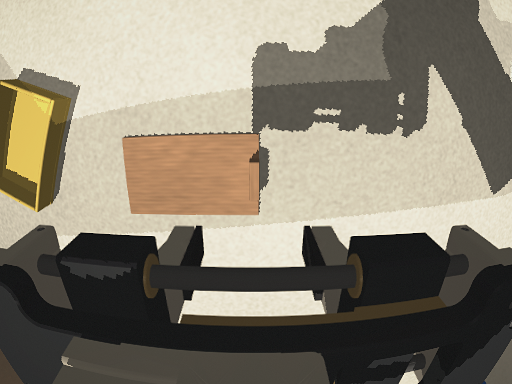

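The wrist view shows the sheet with corners near (123,138), (259,132), (259,214) and (132,214). The grip block is at about (254,181), between the fingers in column.

```bash
cat >> h.py <<'E'
from scipy.spatial.transform import Rotation as Ro
def wr(u,v,z,s=None):
    s=s or arm.get_state(); p=arm.camera_params("wrist")
    d=np.array([u-p["cx"],v-p["cy"]]);r=np.hypot(*d);a=r/p["fx"]
    ray=np.array([*(d/r*np.sin(a)),np.cos(a)]) if r else np.array([0,0,1.])
    R=Ro.from_euler("xyz",s["ee_rot"]).as_matrix();H=p["hand_eye"]
    o=s["eef_pos"]+R@H[:3,3];w=R@H[:3,:3]@ray
    return (o+w*(z-o[2])/w[2])[:2]
E
python3 - <<'E'
from h import *
c=[wr(u,v,.004) for u,v in((123,138),(259,132),(259,214),(132,214))]
print(np.round(c,4)); ctr=sum(c)/4
im=cv2.imread("pics/w1.png");hsv=cv2.cvtColor(im,cv2.COLOR_BGR2HSV).astype(int)
m=((hsv[:,:,0]<16)&(hsv[:,:,1]>80)&(hsv[:,:,2]>100)).astype(np.uint8);m[220:]=0
k=max(cv2.findContours(m,0,cv2.CHAIN_APPROX_NONE)[0],key=cv2.contourArea)[:,0]
P=np.array([wr(u,v,.004) for u,v in k],np.float32)*1000
print(cv2.minAreaRect(P))
print("block",wr(249,163,.026),wr(249,200,.026))
E
```

```text
[[0.5557 0.2774]
 [0.4143 0.233 ]
 [0.3882 0.3195]
 [0.5302 0.3632]]
((473.4422912597656, 298.50799560546875), (149.04483032226562, 89.71924591064453), 16.61708641052246)
block [0.41620398 0.26223102] [0.40552679 0.29891672]
```

Converted, -0.003 rad is -0.001.

```bash
echo '[[[0.06, 0, 0, 0.12, -0.001], [0.06, 0, 0, 0.12, -0.001], [0.06, 0, 0, 0.12, -0.001], [0.06, 0, 0, 0.13, -0.001], [0.06, 0, 0, 0.142, -0.001], [0.06, 0, 0, 0.142, -0.001], [0.06, 0, 0, 0.142, -0.001], [0.0, 0, 0, 0.142, -0.001], [0.0, 0, 0, 0.142, -0.001], [0.0, 0, 0, 0.142, -0.001], [0.0, 0, 0, 0.142, -0.001], [0.0, 0, 0, 0.142, -0.001], [0.0, 0, 0, 0.142, -0.001], [0.0, 0, 0, 0.142, -0.001]]]' | python3 -m creep 45
```

```text
t: 3.53
eef_pos: [0.4079, 0.2794, 0.0079]
ee_rot: [-3.141, 0.0, -1.282]
force: [-0.4, 0.3, 0.0]
width: 0.0188
gripper_force: 0.0
```

```bash
echo '[[[0.0, 0, 0, 0.001, 0], [0.0, 0, 0, 0.001, 0], [0.0, 0, 0, 0.001, 0], [0.0, 0, 0, 0.001, 0], [0.0, 0, 0, 0.001, 0]]]' | python3 -m creep 45;echo '[[[0.0, 0, 0, -0.03, 0], [0.0, 0, 0, -0.06, 0], [0.0, 0, 0, -0.09, 0], [0.0, 0, 0, -0.12, 0], [0.0, 0, 0, -0.12, 0], [0.0, 0, 0, -0.12, 0]]]' | python3 -m creep
python3 - <<'E'
from h import *
th=np.radians(5.4);u=np.array([np.cos(th),np.sin(th)])
g=np.array([.5605,-.0510])-.07*u;print(g);go(g,.13,th)
cv2.imwrite("pics/s3.png",arm.grab_frame("side")[:,:,::-1])
E
```

```text
t: 3.95
eef_pos: [0.4078, 0.2793, 0.0067]
ee_rot: [3.141, -0.0, -1.282]
force: [0.5, 0.9, -0.8]
width: 0.0096
gripper_force: 45.0
t: 4.45
eef_pos: [0.4085, 0.2803, 0.1285]
ee_rot: [-3.138, 0.003, -1.282]
force: [-0.3, 0.2, -1.7]
width: 0.0096
gripper_force: 45.0
[ 0.49081066 -0.05758758]
shift [ 0.3473  0.0174 -0.0015  0.1947] t 4.45 F [-0.27  0.19 -1.71] pos [0.4085 0.2803 0.1285] yaw -1.2818 q [ 1.    0.15 -0.52  0.   -0.9  -0.71]
```

View pics/s3.png

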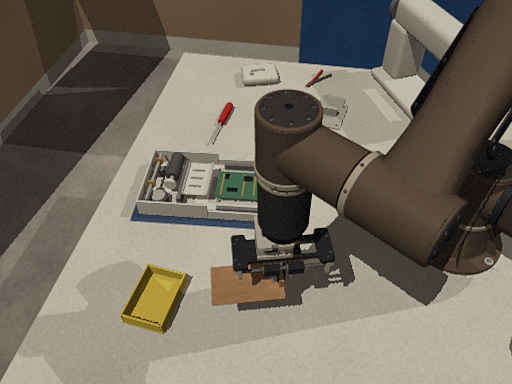

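The side view shows the sheet held by its block at about (265,275), hanging level. Before carrying it over, I'll refine the board pose.

```bash
python3 - <<'E'
from h import *
for n in("scene","side"):
    I=np.load(f"pics/{n}.npy")
    hsv=cv2.cvtColor(I,cv2.COLOR_RGB2HSV).astype(int);h,s,v=[hsv[:,:,i] for i in range(3)]
    for hl,sl in((50,70),(50,110),(60,90)):
        m=((h>hl)&(h<95)&(s>sl)&(v>25)).astype(np.uint8)
        m=rect(n,m*255,.034)>110
        print(n,hl,sl,blobs(m,3000,21))
    # blue mat (z 0)
    m=((h>100)&(h<125)&(s>90)).astype(np.uint8); 
    # machine wall tops: bright rim
c=np.load("pics/scene.npy")[150:310,145:305];d=np.load("pics/side.npy")[140:240,125:290]
cv2.imwrite("pics/m.png",np.vstack([cv2.resize(c,(480,480),interpolation=2)[:330],]) [:,:,::-1])
a=cv2.resize(rect("scene",np.load("pics/scene.npy"),.034)[600:820,340:760],None,fx=1.85,fy=1.35);b=cv2.resize(rect("side",np.load("pics/side.npy"),.034)[600:820,340:760],None,fx=1.85,fy=1.35)
cv2.imwrite("pics/m.png",np.vstack([a,b])[:,:,::-1])
E
```

```text
scene 50 70 [(0.5587, -0.0523, 153, 98, 5.3, 14197.5)]
scene 50 110 [(0.558, -0.0521, 150, 92, 5.2, 12860.5)]
scene 60 90 [(0.5579, -0.0521, 151, 94, 4.5, 13475.0)]
side 50 70 [(0.5617, -0.0501, 152, 103, 5.4, 14965.5)]
side 50 110 [(0.5621, -0.0507, 147, 101, 5.5, 12838.5)]
side 60 90 [(0.5613, -0.0501, 150, 102, 5.3, 14554.5)]
```

View pics/m.png

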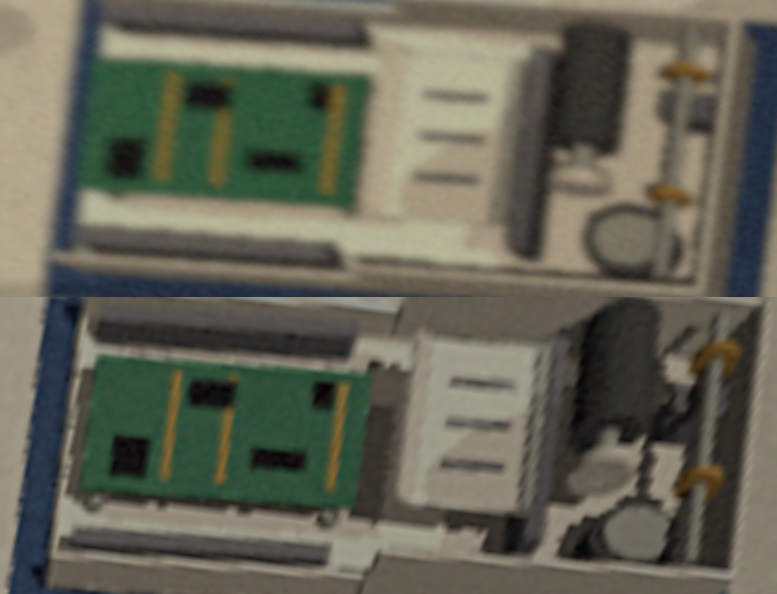

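The rectified views of the board agree on a centre of about (0.560,-0.051) and a yaw of 5.35°, with the flap toward +x. Carrying the sheet over.

Converted, 0.196 rad is 0.0624.

```bash
echo '[[[0, 0.347, 0.017, 0, 0.0624], [0, 0.347, 0.017, 0, 0.0624], [0, 0.347, 0.017, 0, 0.0624], [0, 0.347, 0.017, 0, 0.0624], [0, 0.347, 0.017, 0, 0.0624], [0, 0.347, 0.017, 0, 0.0624], [0, 0.347, 0.017, 0, 0.0624], [0, 0.347, 0.017, 0, 0.0624], [0, 0.347, 0.017, 0, 0.0624], [0, 0.347, 0.017, 0.04, 0.0624], [0, 0.347, 0.017, 0.07, 0.0624], [0, 0.347, 0.017, 0.07, 0.0624], [0, 0.347, 0.017, 0.07, 0.0624]]]' | python3 -m creep
cat > cmp.py <<'E'
from h import *
import sys
zs=float(sys.argv[1])
for n in("scene","side"):
    I=arm.grab_frame(n);np.save(f"pics/{n}_l.npy",I)
    hsv=cv2.cvtColor(cv2.GaussianBlur(I,(3,3),0),cv2.COLOR_RGB2HSV).astype(int);h,s,v=[hsv[:,:,i] for i in range(3)]
    m=((h>4)&(h<19)&(s>95)&(v>70)).astype(np.uint8); m=rect(n,m*255,zs)
    m[:500]=0;m[850:]=0
    print(n,*blobs(m>127,800,9),sep="\n ")
E
python3 - <<'E'
from h import *
th=np.radians(5.35)
go((.4903,-.0577),.0407,th)
E
python3 cmp.py .051
python3 - <<'E'
from h import *
a=np.load("pics/scene_l.npy");b=np.load("pics/side_l.npy")
cv2.imwrite("pics/v5.png",np.hstack([cv2.resize(a[150:310,160:330],(400,376),interpolation=2),cv2.resize(b[130:240,150:320],(400,376),interpolation=2)])[:,:,::-1])
E
```

```text
t: 5.58
eef_pos: [0.4884, -0.0589, 0.0548]
ee_rot: [3.135, -0.001, -1.478]
force: [-0.2, 0.2, -0.5]
width: 0.0094
gripper_force: 45.0
shift [-0.001  -0.002   0.0141 -0.0007] t 5.5833 F [-0.25  0.24 -0.49] pos [ 0.4884 -0.0589  0.0548] yaw -1.4781 q [ 0.28  0.25 -0.6   0.   -0.73 -0.19]
scene
 (0.5575, -0.0519, 156, 93, 5.6, 10533.5)
side
 (0.5626, -0.051, 153, 96, 5.6, 11294.5)
```

View pics/v5.png

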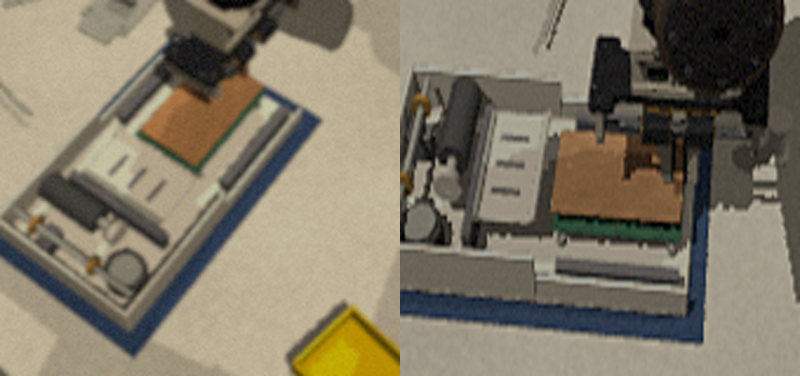

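The sheet at (200,120) on the left and (620,185) on the right hovers over the board and lines up with it to about 1 mm. Lowering it now.

```bash
echo '[[[0, 0, 0, 0.005, 0], [0, 0, 0, 0.01, 0], [0, 0, 0, 0.0135, 0], [0, 0, 0, 0.0145, 0], [0, 0, 0, 0.0145, 0], [0, 0, 0, 0.0145, 0]]]' | python3 -m creep; python3 cmp.py .038
```

```text
t: 6.18
eef_pos: [0.4905, -0.0581, 0.0424]
ee_rot: [-3.141, -0.0, -1.478]
force: [0.0, -0.0, -0.5]
width: 0.01
gripper_force: 45.0
scene
 (0.5574, -0.0504, 160, 92, 5.6, 10781.0)
side
 (0.5624, -0.0494, 153, 93, 5.3, 10964.5)
```

```bash
echo '[[[0, 0.001, 0, 0.001, 0], [0, 0.001, 0, 0.002, 0], [0, 0.001, 0, 0.0025, 0], [0, 0.001, 0, 0.0025, 0], [0, 0.001, 0, 0.0025, 0]]]' | python3 -m creep; python3 cmp.py .038
```

```text
t: 6.7
eef_pos: [0.4908, -0.0592, 0.0401]
ee_rot: [-3.141, -0.0, -1.478]
force: [-2.0, 0.7, 5.5]
width: 0.0092
gripper_force: 45.0
scene
 (0.5596, -0.0509, 156, 91, 5.3, 10536.0)
side
 (0.5621, -0.049, 153, 93, 5.3, 11008.0)
```

```bash
echo '[[[0, 0, 0, -0.0008, 0], [0.03, 0, 0, -0.0008, 0], [0.03, 0, 0, -0.0008, 0], [0.03, 0, 0, -0.0008, 0], [0.03, 0, 0, -0.0008, 0], [0.03, 0, 0, -0.03, 0], [0.04, 0, 0, -0.06, 0], [0.05, 0, 0, -0.09, 0], [0.06, 0, 0, -0.12, 0], [0.06, 0, 0, -0.12, 0], [0.06, 0, 0, -0.12, 0]]]' | python3 -m creep
python3 - <<'E'
from h import *
go((.479,-.281),.15,np.radians(8.1))
E
python3 cmp.py .038
```

```text
t: 7.72
eef_pos: [0.4917, -0.0588, 0.1616]
ee_rot: [-3.137, 0.001, -1.478]
force: [0.1, 0.2, -0.5]
width: 0.0569
gripper_force: 0.0
shift [ 0.2201  0.0333  0.0116 -0.0483] t 7.7167 F [ 0.05  0.24 -0.52] pos [ 0.4917 -0.0588  0.1616] yaw -1.4777 q [ 0.28  0.11 -0.47  0.   -0.98 -0.19]
scene
 (0.555, -0.0509, 165, 92, 5.5, 13817.0)
side
 (0.5623, -0.0495, 153, 93, 5.3, 13328.5)
```

Converted, -0.048 rad is -0.0153.

```bash
echo '[[[0.06, 0.22, 0.033, 0.012, -0.0153], [0.06, 0.22, 0.033, 0.012, -0.0153], [0.06, 0.22, 0.033, 0.012, -0.0153], [0.06, 0.22, 0.033, 0.012, -0.0153], [0.06, 0.22, 0.033, 0.012, -0.0153], [0.06, 0.22, 0.033, 0.012, -0.0153], [0.06, 0.22, 0.033, 0.012, -0.0153], [0.06, 0.22, 0.033, 0.012, -0.0153]]]' | python3 -m creep
python3 - <<'E'
from h import *
print(arm.get_state()["eef_pos"]); im=arm.grab_frame("wrist"); cv2.imwrite("pics/w2.png",im[:,:,::-1])
cv2.imwrite("pics/w2c.png",cv2.resize(im[90:290,150:360],(630,600),interpolation=2)[:,:,::-1])
E
```

```text
t: 8.48
eef_pos: [0.4768, -0.2819, 0.1458]
ee_rot: [3.138, 0.001, -1.432]
force: [-0.2, 0.4, -0.5]
width: 0.0602
gripper_force: 0.0
[ 0.47682057 -0.28194445  0.14582117]
```

View pics/w2c.png

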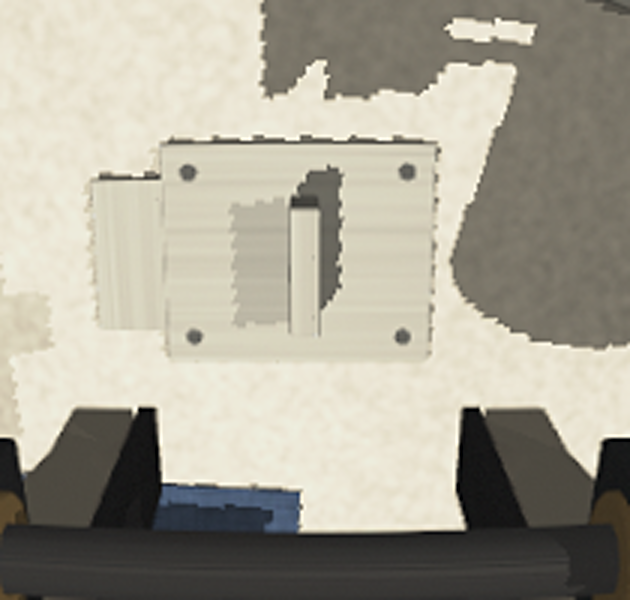

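The wrist crop shows the plate with its body corners at (162,143), (437,143), (430,356) and (169,358). The tongue end is at (92,178)–(101,328) and the bar top runs from (305,207) to (305,334). It's the correct plate, with the tongue toward +x.

```bash
python3 - <<'E'
from h import *
c=lambda u,v,z:wr(150+u/3,90+v/3,z)
b=[c(*p,.004) for p in((162,143),(437,143),(430,356),(169,358))];t=[c(92,178,.004),c(101,328,.004)]
bm=sum(b)/4;tm=sum(t)/2;w=(b[1]+b[2])/2;d=tm-w;u=d/np.hypot(*d)
print("L",np.hypot(*d),"W",np.hypot(*(b[1]-b[2])),"th",np.degrees(np.arctan2(d[1],d[0])),np.degrees(np.arctan2(*(b[0]-b[1])[::-1])),np.degrees(np.arctan2(*(b[3]-b[2])[::-1])))
ctr=(w+tm)/2;print("ctr",ctr,"grip",ctr-.015*u,"bar",c(305,207,.026),c(305,334,.026),(c(305,207,.026)+c(305,334,.026))/2)
g=((ctr-.015*u)+(c(305,207,.026)+c(305,334,.026))/2)/2
go(g,.0065,np.radians(7.7))
E
```

```text
L 0.11955527608889785 W 0.07792708364589825 th 8.167277386065068 7.907192107599584 8.423776414748753
ctr [ 0.49267768 -0.28082968] grip [ 0.47782982 -0.28296063] bar [ 0.48130734 -0.30401721] [ 0.47534215 -0.26126572] [ 0.47832474 -0.28264147]
shift [ 0.0017 -0.0006  0.1398  0.0053] t 8.5333 F [-0.57 -0.61 -0.09] pos [ 0.4772 -0.2812  0.1463] yaw -1.4311 q [-0.18  0.23 -0.37 -0.   -0.98  0.32]
```

Converted, -0.003 rad is -0.001.

```bash
echo '[[[0.06, 0, 0, 0.12, -0.001], [0.06, 0, 0, 0.12, -0.001], [0.06, 0, 0, 0.12, -0.001], [0.06, 0, 0, 0.13, -0.001], [0.04, 0, 0, 0.138, -0.001], [0.02, 0, 0, 0.1395, -0.001], [0.02, 0, 0, 0.1395, -0.001], [0.0, 0, 0, 0.1395, -0.001], [0.0, 0, 0, 0.1395, -0.001], [0.0, 0, 0, 0.1395, -0.001], [0.0, 0, 0, 0.1395, -0.001], [0.0, 0, 0, 0.1395, -0.001], [0.0, 0, 0, 0.1395, -0.001]]]' | python3 -m creep 55
python3 - <<'E'
from h import *
th=np.radians(5.35);u=np.array([np.cos(th),np.sin(th)])
o=np.array([.560,-.0512])+.035*u
g=o-.025*u;print(g) 
go(g,.06,th)
E
```

```text
t: 9.62
eef_pos: [0.4783, -0.2813, 0.0088]
ee_rot: [-3.141, -0.0, -1.427]
force: [-2.0, 0.7, 5.0]
width: 0.0098
gripper_force: 55.0
[ 0.56995644 -0.05026761]
shift [-0.2155 -0.1239 -0.0512  0.0505] t 9.6167 F [-2.03  0.74  5.05] pos [ 0.4783 -0.2813  0.0088] yaw -1.4269 q [-0.18  0.4  -0.51  0.   -0.66  0.32]
```

```bash
echo '[[[0, 0, 0, -0.001, 0], [0, 0, 0, -0.03, 0], [0, 0, 0, -0.07, 0], [0, 0, 0, -0.11, 0], [0, 0, 0, -0.12, 0], [0, 0, 0, -0.12, 0]]]' | python3 -m creep
python3 - <<'E'
from h import *
go((.560,-.0512),.125,np.radians(5.35))
E
```

```text
t: 10.12
eef_pos: [0.4804, -0.2819, 0.1321]
ee_rot: [-3.135, -0.003, -1.426]
force: [-0.1, -0.8, -2.6]
width: 0.0095
gripper_force: 55.0
shift [-0.2168 -0.112   0.0071  0.051 ] t 10.1167 F [-0.05 -0.78 -2.62] pos [ 0.4804 -0.2819  0.1321] yaw -1.4264 q [-0.18  0.24 -0.39  0.   -0.94  0.32]
```

Converted, 0.051 rad is 0.0162.

```bash
echo '[[[0, -0.216, -0.112, 0, 0.0162], [0, -0.216, -0.112, 0, 0.0162], [0, -0.216, -0.112, 0, 0.0162], [0, -0.216, -0.112, 0, 0.0162], [0, -0.216, -0.112, 0, 0.0162], [0, -0.216, -0.112, 0, 0.0162], [0, -0.216, -0.112, 0.03, 0.0162], [0, -0.216, -0.112, 0.065, 0.0162], [0, -0.216, -0.112, 0.076, 0.0162], [0, -0.216, -0.112, 0.076, 0.0162], [0, -0.216, -0.112, 0.076, 0.0162], [0, -0.216, -0.112, 0.076, 0.0162]]]' | python3 -m creep
python3 - <<'E'
from h import *
go((.560,-.0512),.0488,np.radians(5.35))
I=[]
for n in("scene","side"):
    im=arm.grab_frame(n);np.save(f"pics/{n}_p.npy",im)
a,b=np.load("pics/scene_p.npy"),np.load("pics/side_p.npy")
ra=rect("scene",a,.046)[600:800,340:740];rb=rect("side",b,.046)[600:800,340:740]
cv2.imwrite("pics/v7.png",np.vstack([cv2.resize(ra,(800,300)),cv2.resize(rb,(800,300))])[:,:,::-1])
E
```

```text
t: 11.12
eef_pos: [0.5587, -0.0518, 0.0533]
ee_rot: [-3.141, -0.0, -1.478]
force: [0.0, -0.1, -1.2]
width: 0.0097
gripper_force: 55.0
shift [-0.0005 -0.0013  0.0045 -0.0008] t 11.1167 F [ 0.02 -0.12 -1.23] pos [ 0.5587 -0.0518  0.0533] yaw -1.4782 q [ 0.26  0.35 -0.46  0.   -0.77 -0.16]
```

View pics/v7.png

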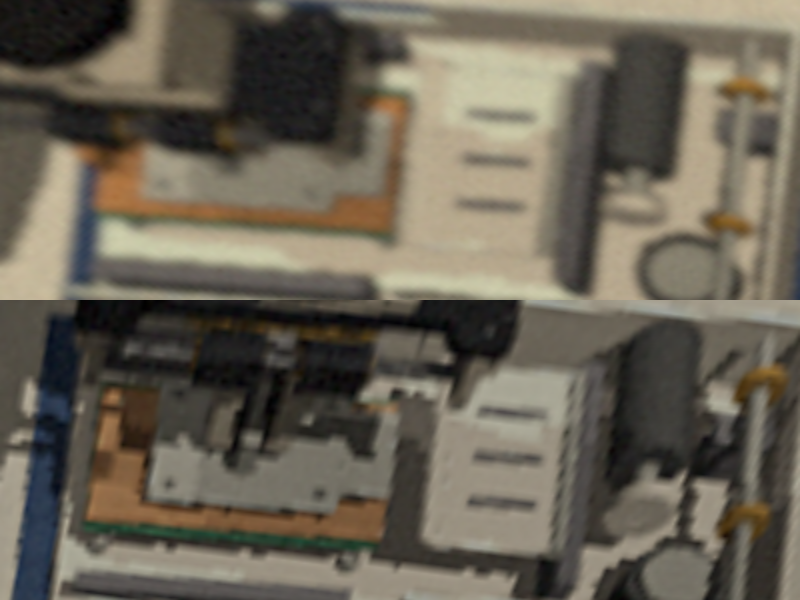

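The plate hovers over the sheet, its tongue end near (390,150) in the upper view and its sides parallel to the sheet's. I'll measure its lateral offset against the sheet.

```bash
cat > lat.py <<'E'
from h import *
import sys
zp=float(sys.argv[1]);th=np.radians(5.35);u=np.array([np.cos(th),np.sin(th)]);v=np.array([-u[1],u[0]])
o=np.array([.560,-.0512])+.035*u
def prof(n,I,z,xs,ys):  # sample hsv at machine coords
    H=hom(n,z)@np.array([[S,0,-X0*S],[0,S,-Y0*S],[0,0,1]])
    P=o+xs[:,None,None]*u+ys[None,:,None]*v
    q=np.concatenate([P,np.ones(P.shape[:2]+(1,))],2)@H.T
    m=(q[...,:2]/q[...,2:]).astype(np.float32)
    return cv2.cvtColor(cv2.remap(I,m[...,0],m[...,1],cv2.INTER_LINEAR),cv2.COLOR_RGB2HSV).astype(int)
ys=np.arange(.01,.07,.0005)
for n in("scene","side"):
    I=np.load(f"pics/{n}_{sys.argv[2]}.npy");x0=float(sys.argv[3])  # x0: plate centre in machine
    def edge(z,a,b,f):
        h=prof(n,I,z,np.arange(a,b,.002),ys);m=f(h[...,0],h[...,1])
        r=[ys[np.nonzero(k)[0].max()] for k in m if k.any()];k=np.polyfit(np.arange(len(r)),r,1)if len(r)>3 else[0]
        return np.round(np.median(r)*1000,1),"slope",np.round(k[0]/.002,3)
    br=lambda h,s:(h>4)&(h<19)&(s>95)
    gr=lambda h,s:(s<45)&(np.cumsum(br(h,s),1)==0)
    print(n,"sheet+y",edge(.038,-.09,.03,br),"body+y",edge(zp,x0-.055,x0+.03,gr))
    print("   tongue+y",edge(zp,x0+.04,x0+.056,gr))
E
python3 lat.py .0485 p -.021
python3 - <<'E'
from h import *
go((.560,-.0512),.0488,np.radians(5.35))
E
```

```text
scene sheet+y (np.float64(45.0), 'slope', np.float64(-0.002)) body+y (np.float64(31.3), 'slope', np.float64(0.017))
   tongue+y (np.float64(21.5), 'slope', np.float64(-0.196))
side sheet+y (np.float64(47.0), 'slope', np.float64(0.004)) body+y (np.float64(40.5), 'slope', np.float64(-0.007))
   tongue+y (np.float64(28.5), 'slope', np.float64(-0.087))
shift [-0.0004 -0.0011  0.005  -0.0009] t 11.2167 F [ 0.12  0.39 -2.28] pos [ 0.5589 -0.0517  0.0538] yaw -1.4784 q [ 0.26  0.35 -0.46  0.   -0.77 -0.16]
```

```bash
echo '[[[0, -0.0015, 0, 0.003, 0], [0, -0.0015, 0, 0.0055, 0], [0, -0.0015, 0, 0.0055, 0], [0, -0.0015, 0, 0.0055, 0]]]' | python3 -m creep
python3 - <<'E'
from h import *
go((.560,-.050),.0478,np.radians(5.35))
for n in("scene","side"): np.save(f"pics/{n}_q.npy",arm.grab_frame(n))
E
python3 lat.py .043 q -.021
```

```text
t: 11.55
eef_pos: [0.5578, -0.0499, 0.0469]
ee_rot: [-3.141, 0.0, -1.478]
force: [0.1, 0.4, -2.5]
width: 0.0095
gripper_force: 55.0
shift [ 0.0003 -0.0022 -0.0009 -0.0004] t 11.55 F [ 0.09  0.37 -2.45] pos [ 0.5578 -0.0499  0.0469] yaw -1.4779 q [ 0.26  0.35 -0.46 -0.   -0.75 -0.17]
scene sheet+y (np.float64(44.5), 'slope', np.float64(-0.005)) body+y (np.float64(35.0), 'slope', np.float64(0.034))
   tongue+y (np.float64(22.5), 'slope', np.float64(-0.012))
side sheet+y (np.float64(47.0), 'slope', np.float64(0.004)) body+y (np.float64(42.0), 'slope', np.float64(-0.006))
   tongue+y (np.float64(29.5), 'slope', np.float64(0.025))
```

```bash
echo '[[[0, 0, -0.008, 0, 0], [0, 0, -0.016, 0, 0], [0, 0, -0.022, 0, 0], [0, 0, -0.026, 0, 0], [0, 0, -0.026, 0, 0]]]' | python3 -m creep
echo '[[[0, 0, -0.006, 0, 0], [0, 0, -0.012, 0, 0], [0, 0, -0.018, 0, 0], [0, 0, -0.022, 0, 0], [0, 0, -0.025, 0, 0], [0, 0, -0.025, 0, 0], [0, 0, -0.025, 0, 0]]]' | python3 -m creep
python3 - <<'E'
from h import *
go((.6100,-.0448),.0469,np.radians(5.35))
for n in("scene","side"): np.save(f"pics/{n}_r.npy",arm.grab_frame(n))
a,b=np.load("pics/scene_r.npy"),np.load("pics/side_r.npy")
cv2.imwrite("pics/v8.png",np.hstack([cv2.resize(a[150:310,160:330],(400,376),interpolation=2),cv2.resize(b[140:240,140:290],(400,376),interpolation=2)])[:,:,::-1])
E
python3 lat.py .043 r .03
```

```text
t: 12.07
eef_pos: [0.5852, -0.0474, 0.0468]
ee_rot: [-3.141, -0.0, -1.478]
force: [1.3, 0.2, 0.3]
width: 0.0093
gripper_force: 55.0
t: 12.65
eef_pos: [0.6094, -0.0451, 0.0469]
ee_rot: [-3.14, 0.0, -1.478]
force: [2.1, -0.5, 0.0]
width: 0.0094
gripper_force: 55.0
shift [-0.0002 -0.0006 -0.     -0.0003] t 12.65 F [ 2.13 -0.51  0.04] pos [ 0.6094 -0.0451  0.0469] yaw -1.4777 q [ 0.25  0.42 -0.35  0.   -0.8  -0.15]
scene sheet+y (np.float64(44.5), 'slope', np.float64(-0.005)) body+y (np.float64(34.0), 'slope', np.float64(-0.025))
   tongue+y (np.float64(54.3), 'slope', np.float64(0.0))
side sheet+y (np.float64(47.0), 'slope', np.float64(0.001)) body+y (np.float64(42.5), 'slope', np.float64(0.312))
   tongue+y (np.float64(66.3), 'slope', np.float64(-0.098))
```

View pics/v8.png

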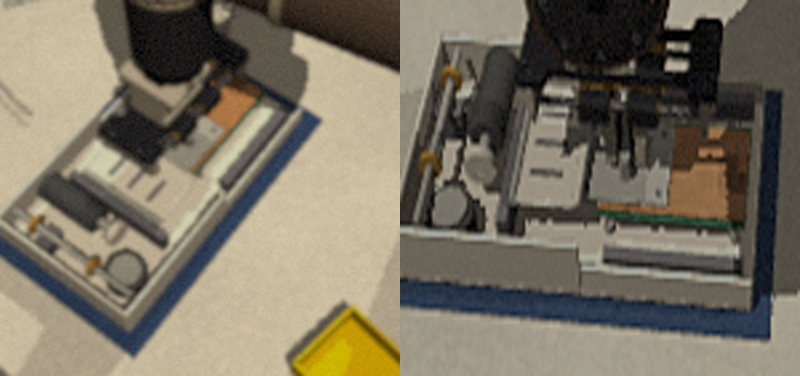

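The shield's tongue is under the flap in both views (plate body at (195,150) left and (625,170) right), and the flap lies level. Now pressing in small steps.

```bash
for i in 1 2; do echo '[[[0, 0, 0, 0.001, 0], [0, 0, 0, 0.001, 0], [0, 0, 0, 0.001, 0], [0, 0, 0, 0.001, 0]]]' | python3 -m creep; done; echo '[[[0, 0, 0, 0.001, 0], [0, 0, 0, 0.001, 0], [0, 0, 0, 0.001, 0], [0, 0, 0, 0.001, 0]]]' | python3 -m creep
```

```text
t: 13.08
eef_pos: [0.6091, -0.045, 0.0462]
ee_rot: [-3.14, 0.0, -1.478]
force: [1.6, 0.7, 3.6]
width: 0.0097
gripper_force: 55.0
t: 13.42
eef_pos: [0.6091, -0.0451, 0.045]
ee_rot: [-3.141, 0.0, -1.478]
force: [1.8, 1.2, 4.7]
width: 0.0096
gripper_force: 55.0
t: 13.75
eef_pos: [0.6091, -0.045, 0.044]
ee_rot: [-3.141, 0.0, -1.478]
force: [2.0, 0.8, 5.0]
width: 0.0093
gripper_force: 55.0
```

```bash
echo '[[[0, 0, 0, 0.001, 0], [0, 0, 0, 0.002, 0], [0, 0, 0, 0.0022, 0], [0, 0, 0, 0.0022, 0], [0, 0, 0, 0.0022, 0]]]' | python3 -m creep; python3 - <<'E'
from h import *
Z=[]
for i in range(6):
    im=arm.grab_frame("side");s=arm.get_state();Z.append([s["eef_pos"][2],s["force"][2],s["force"][0]])
print(np.round(Z,4).tolist(),np.round(np.mean(Z,0),4));np.save("pics/side_z.npy",im)
np.save("pics/scene_z.npy",arm.grab_frame("scene"))
# compare flap stripes before/after
b=np.load("pics/side.npy")
f=lambda I:cv2.cvtColor(I,cv2.COLOR_RGB2GRAY).astype(np.float32)
for y0,y1,x0,x1 in((165,195,182,198),):
    for nm,I in(("r",np.load("pics/side_r.npy")),("z",im)):
        print(nm,cv2.phaseCorrelate(f(b)[y0:y1,x0:x1],f(I)[y0:y1,x0:x1]))
cv2.imwrite("pics/v9.png",np.hstack([cv2.resize(I[135:225,140:260],(400,300),interpolation=2) for I in(b,im)])[:,:,::-1])
E
python3 cmp.py .038
```

```text
t: 14.17
eef_pos: [0.6091, -0.045, 0.042]
ee_rot: [-3.141, 0.0, -1.478]
force: [1.2, 1.5, 6.3]
width: 0.0096
gripper_force: 55.0
[[0.042, 5.7479, 1.4318], [0.042, 6.1227, 1.6601], [0.042, 7.0568, 1.3006], [0.042, 6.3758, 1.2738], [0.042, 5.881, 1.3647], [0.042, 6.5252, 1.8693]] [0.042  6.2849 1.4834]
r ((3.9606349791176942, 0.36914692524324977), 0.07764124820629756)
z ((23.720293846113904, 20.197382344598), -0.015573478738466899)
scene
 (0.5288, -0.0306, 78, 49, 7.0, 2814.5)
 (0.1939, -0.0377, 212, 193, -77.0, 18596.5)
 (0.2769, -0.2074, 113, 111, 12.4, 10224.5)
side
 (0.5617, -0.0447, 149, 91, 5.9, 5505.5)
```

View pics/v9.png

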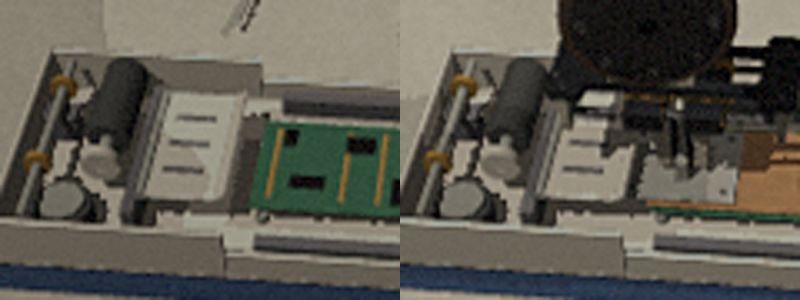

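The flap slots sit at the same pixels before and after, (185,170) against (585,170), so the flap wasn't lifted. The push reads 6.3 N, or about 4.4 mm. One more small step should reach half travel.

```bash
echo '[[[0, 0, 0, 0.0005, 0], [0, 0, 0, 0.0005, 0], [0, 0, 0, 0.0005, 0], [0, 0, 0, 0.0005, 0], [0, 0, 0, 0.0005, 0], [0, 0, 0, 0.0005, 0]]]' | python3 -m creep; python3 - <<'E'
from h import *
Z=[]
for i in range(8):
    arm.grab_frame("side");s=arm.get_state();Z.append([s["eef_pos"][2],s["force"][2]])
print(np.mean(Z,0)); print(arm.job_done())
E
```

```text
t: 15.12
eef_pos: [0.6091, -0.0451, 0.0416]
ee_rot: [-3.141, -0.0, -1.478]
force: [0.8, 1.2, 6.3]
width: 0.0095
gripper_force: 55.0
[0.04157656 6.97274652]
the job is handed in; nothing more can be done
None
```

The job is handed in at about 15.5 s: the sheet is laid and released, the plate's tongue is about 25 mm under the flap by arm position, and the plate is still held pressed at about 7 N, roughly half the board's travel.

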